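Turn the swivel hook and hang the orange tape roll

ROBOT

A 7-joint arm with a two-finger parallel gripper is mounted at the origin on the work surface. World frame = base frame: x ahead of the robot, y to its left, z up, the work surface at z = 0. Lengths are in m, angles in rad, forces in N, time in s.
With the tool pointing down it reaches from about 0.425 to 0.8 m from the base axis. Payload 8.3 kg.
Tool frame: the origin (TCP) lies midway between the tips of the shut fingers; the grasp point (between the pads) lies 19 mm behind it; z points along the fingers, y is the line along which they close (so a half turn about z gives the same grasp; the last joint's range is limited). The gripper opens to 85 mm and grips with 20 to 120 N. Pads are 22 mm wide; open, the fingers measure 114 mm over their backs; the gripper's body (76 mm by 85 mm) begins 54 mm behind the grasp point. The pads swing forward as they close: fully open they stand 13 mm farther back than shut.
Start: joints at [1.04, 0.383, 0.016, 1.37, -0.006, 1.388, -0.046], TCP at [0.282, -0.558, 0.231] pointing down, gripper open.
Joint ranges: [-2.95, 2.95], [-0.25, 2.06], [-1.52, 1.56], [0.18, 2.33], [-1.44, 4.58], [0.02, 2.06], [-3.01, 3.01]. Speed limits (rad/s): [2.39, 2.39, 3.01, 3.01, 3.14, 3.14, 3.14].

INTERFACE

Orientations are given as a 3x3 rotation matrix whose columns are the frame's x, y, z axes.
In Python, from workcell import bot gives the robot as it stands.
- The arm moves only by the tool move_tool, called after "Call:" as name(argument=value, ...) on one line, values as JSON. Schema: {"type":"object","properties":{"motion":{"type":"array","items":{"type":"number"},"minItems":7,"maxItems":56},"only":{"type":"string"},"quiet":{"type":"boolean"},"lines":{"type":"string"}},"required":["motion"],"additionalProperties":false}. motion is one flat list of numbers that holds 1 to 8 rows one after another, with no inner brackets; each row has 7 numbers: the finger opening in m, then dx, dy, dz in m, then a rotation vector rx, ry, rz in rad; each row shifts and turns the commanded pose from where the row before left it, along the tool's axes as they then stand; what a row does not reach is not made up. A row lasts 1/8 s, in which the tool goes at most 0.0625 m and 0.188 rad, less where a joint would pass 70% of its speed; a pose out of reach is approached as far as the arm can. The fingers move at their own pace and stop on an object; the grip force is fixed at half the most. Time passes only in rows, so rows that do not move let the fingers close. The tool returns the time, the measured TCP pose, the force, the opening and the grip force at its end. only (a regular expression) keeps the lines of the reply that match it, lines (a string "A,B") keeps lines A to B, and quiet returns only ok. Input that does not fit is refused with a message, and nothing moves.
- bot.get_obs(): the state, without advancing time (a new reading comes with each control period).
- bot.camera(name): name is "scene" or "side" or "wrist"; returns a dict with "image" (400x640x3 uint8, red, green, blue), "fx", "fy", "cx", "cy" (pixels), "eye" and "orientation" of the camera in the world. Camera axes: x right, y down, z forward; pixel columns grow to the right and rows downward; lengths in m; the calibration is good to about 2 mm. The wrist camera is an equidistant fisheye: a pixel r from the principal point sees the ray r / f radians off the axis. A picture is of the moment at which its call begins. There is no depth.
- bot.job_done(): hands the job in; it is judged then, once.
The state is a dict: "time_s": time; "q": joint angles; "joint_vel": joint speeds; "joint_efforts": joint torques, N m; "position": TCP position; "tcp_rot": TCP orientation; "force": force on the tool from outside, world axes, zero at the start; "torque": the same for the moment, N m; "grip_width": finger opening in m; "finger_force": force on a finger pad.
Only numpy, scipy, OpenCV 4.12 (cv2) and the standard library are available. Lean on these libraries where they do the work, as an engineer would, in place of code of your own. Each camera call takes 0.05 s, during which the arm holds its last target. There are 200 camera calls.

TASK

On the packing bench, first turn the swivel hook on its stand until it points the same way as the yellow arrow on the stand's foot. Then take the roll of orange tape from the rack and hang it on the hook, with the hook's arm through its core, still pointing along the arrow. Leave the other two rolls where they are in the rack.

Things in the scene. Friction and masses are not known exactly. Their poses are not given: they have to be found in the camera images.
- stand: Fixed stand of the swivel hook: grey foot plate 220 x 120 x 12 mm on the bench with an upright dark post 20 mm across. Origin on the bench under the post's axis, z up. The yellow arrow painted on the plate starts at the post and points along the stand's own -x. The plate spans x -160 to +60 mm, y -60 to +60 mm.
- hook (a joint): Angle of the swivel hook about the post (rad). 0: its arm points along the yellow arrow (stand -x); positive is clockwise seen from above, +1.57 along stand +y. Range -0.6 to 2.2, starts between 0.7 and 1.4. It turns stiffly (about 2 N at the arm's middle) and stays where left. The red turning head on the post is 24 mm across, its top 158 mm above the bench.
- hook_mid (a point): Point on the centre line of the hook's arm, 72 mm from the post's axis and 150 mm above the bench. -x points out along the arm to the tip, z up; the axes turn with the hook. The arm is a level round steel bar 10 mm thick, reaching 124 mm out from the post's axis, then rising to the upturned end.
- hook_tip (a point): Centre of the red ball (13 mm) on the upturned end of the hook, 134 mm from the post's axis, 166 mm above the bench; the hook's highest point is 173 mm above the bench.
- roll_orange: Roll of orange tape to hang: rigid ring, outside diameter 100 mm, open core 76 mm (wall 12 mm), 38 mm wide, 0.1 to 0.25 kg. Origin at the ring's centre, own y = ring axis. Stands on its rim in the rack, axis level, centre 66 mm and top 116 mm above the bench; take it from above by the top of the rim, closing along its axis. Hung, its centre is 33 mm below the arm's centre line.
- roll_white: Roll of white tape, same size, standing in the rack. To be left alone.
- roll_blue: Roll of blue tape, same size, standing in the rack. To be left alone.
- rack: Fixed low rack 115 x 310 mm, its blue ends 30 mm high, with two steel bars along its own y on which the three rolls stand side by side in any order, about 100 mm apart (62 mm between neighbours), ring axes along the rack's y. Origin on the bench under its middle.

How it is judged:
By the outcome, as a careful person would: the job done as asked, in the order asked, and still so for the second after the job is handed in, with the robot touching nothing.
It also fails if it takes over 67 s, if anything falls off the work surface, if the arm or the gripper's body presses on something with over 40 N, if the wrist force passes 120 N, or if a joint passes its speed limit or range.

## Working session

There is one attempt and no reset: what is moved stays moved. The work goes in short steps, Python scripts to look and compute and a tool call to move; the robot and the scene stay as the last step left them, time stands still between calls to the robot, and variables do not carry over. Pictures are saved under pics/ and viewed, at most 10 in all, crops included, and the job is handed in when it is done.

```bash
ls; mkdir -p pics
```

Run:
```python
from workcell import bot
import cv2,numpy as np
o=bot.get_obs(); print(o['time_s'],o['position'],np.round(o['tcp_rot'],3),o['grip_width'])
for n in ['scene','side','wrist']:
    c=bot.camera(n); cv2.imwrite(f'pics/a_{n}.png',c['image'][:,:,::-1]); np.savez(f'pics/a_{n}.npz',**c)
    print(n,c['fx'],c['fy'],c['cx'],c['cy'],np.round(c['eye'],3),np.round(c['orientation'],3).tolist())
```

```text
pics
workcell.py
0.0 [ 0.28162916 -0.55738691  0.23028259] [[ 0.893  0.451 -0.001]
 [ 0.451 -0.893  0.002]
 [-0.    -0.002 -1.   ]] 0.08552971776495402
scene 471.6993178210681 471.6993178210681 321.17906998120714 204.3908501495069 [0.864 0.476 0.804] [[-0.883, 0.346, -0.317], [0.469, 0.646, -0.602], [-0.004, -0.68, -0.733]]
side 391.05471078101897 391.05471078101897 321.522518031355 199.5323706402065 [0.262 0.491 0.762] [[-0.886, -0.326, 0.33], [-0.463, 0.613, -0.64], [0.006, -0.72, -0.694]]
wrist 309.70691628693146 309.70691628693146 322.92191947135274 198.09095241748122 [ 0.351 -0.523  0.374] [[0.452, -0.851, -0.269], [-0.892, -0.432, -0.133], [-0.003, 0.3, -0.954]]
```

View pics/a_scene.png

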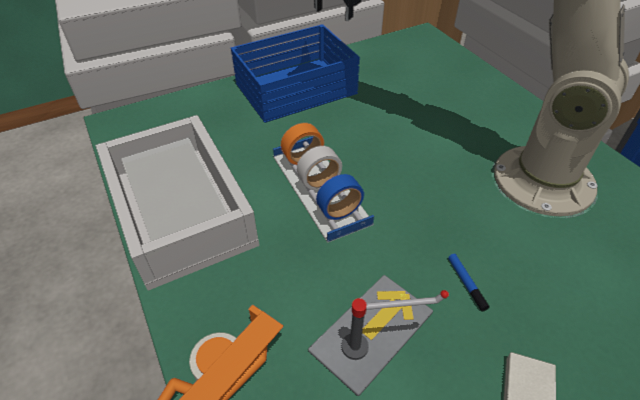

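View pics/a_side.png

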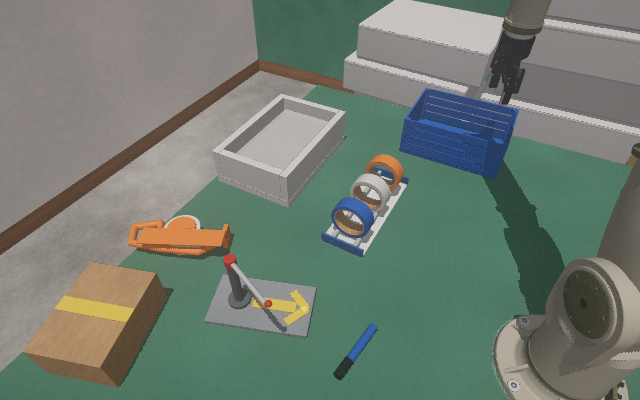

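Scene view: orange roll (302,143) is at the far end of the rack, then white (320,167) and blue (340,195). The hook head is at (359,307) and the ball at (444,295). In the side view the head is at (230,260), the ball at (268,303), and the arrow tip is near (308,307).

Create h.py:
```python
import numpy as np,cv2
def ray(c,p):
    p=np.atleast_2d(np.asarray(p,float)); u=(p[:,0]-c['cx'])/c['fx']; v=(p[:,1]-c['cy'])/c['fy']
    if c.get('fish'):
        r=np.hypot(u,v)+1e-12; d=np.c_[np.sin(r)*u/r,np.sin(r)*v/r,np.cos(r)]
    else: d=np.c_[u,v,np.ones(len(u))]
    d=d@np.asarray(c['orientation']).T; return d/np.linalg.norm(d,axis=1)[:,None]
def plane(c,p,z):
    d=ray(c,p); e=np.asarray(c['eye']); return e+d*((z-e[2])/d[:,2])[:,None]
def tri(obs):
    A=np.zeros((3,3));b=np.zeros(3)
    for c,p in obs:
        d=ray(c,p)[0];M=np.eye(3)-np.outer(d,d);A+=M;b+=M@c['eye']
    x=np.linalg.solve(A,b); return x,[round(1e3*float(np.linalg.norm(np.cross(x-c['eye'],ray(c,p)[0]))),1) for c,p in obs]
def load(f,fish=False):
    c=dict(np.load(f)); c['fish']=fish; return c
def blobs(c,lo,hi,amin=20,roi=None):
    hsv=cv2.cvtColor(c['image'],cv2.COLOR_RGB2HSV); m=cv2.inRange(hsv,np.array(lo),np.array(hi))
    if lo[0]==0 and hi[0]<7: m|=cv2.inRange(hsv,np.array([174,lo[1],lo[2]]),np.array([180,255,255]))
    if roi: k=np.zeros_like(m);x0,y0,x1,y1=roi;k[y0:y1,x0:x1]=255;m&=k
    n,l,s,ce=cv2.connectedComponentsWithStats(m)
    return [(s[i,4],ce[i].round(1),s[i,:4],l==i) for i in range(1,n) if s[i,4]>=amin]
```

Run:
```python
from h import *
S=load('pics/a_scene.npz');D=load('pics/a_side.npz')
for n,c in (('S',S),('D',D)):
    for k,lo,hi in (('red',(0,150,80),(4,255,255)),('or',(7,150,80),(16,255,255)),('yel',(20,120,120),(32,255,255)),('blue',(105,120,40),(125,255,255))):
        for b in blobs(c,lo,hi): print(n,k,b[0],b[1],b[2])
    roi=(300,270,440,395) if n=='S' else (200,240,320,340)
    for b in blobs(c,(0,0,70),(180,60,150),500,roi):
        r=cv2.minAreaRect(np.argwhere(b[3])[:,::-1].astype(np.float32)); 
        h=cv2.convexHull(np.argwhere(b[3])[:,::-1].astype(np.int32)); q=cv2.approxPolyDP(h,6,True)[:,0]
        print(n,'plate',b[0],q.tolist(),plane(c,q,.012).round(3).tolist())
```

```text
S red 45 [444.2 293.8] [441 290   8   8]
S red 225 [358.5 307.5] [352 298  14  20]
S or 88 [ 67.6 103.1] [50 96 32 17]
S or 32 [ 26.2 108.8] [ 14 106  24   7]
S or 31 [ 59.5 113.4] [ 53 110  15   7]
S or 93 [ 25.5 122.9] [  0 114  52  17]
S or 638 [297.4 137.2] [281 123  43  41]
S or 4795 [227.9 361.1] [158 305 125  95]
S yel 264 [392.4 295.2] [377 291  33  10]
S yel 524 [388.7 316. ] [363 306  50  23]
S yel 72 [370.8 334.2] [363 331  16   9]
S blue 8227 [295.6  72.2] [231  25 128  97]
S blue 467 [633.  145.8] [621 118  19  48]
S blue 96 [301.7 142.7] [292 137  21  13]
S blue 54 [277.1 150.7] [273 147   9   9]
S blue 820 [336.  191.3] [317 174  47  46]
S blue 391 [349.5 227.9] [327 215  47  26]
S blue 371 [462.1 272.6] [448 254  30  39]
S plate 567 [[424, 298], [359, 297], [385, 275]] [[0.462, 0.137, 0.012], [0.572, 0.076, 0.012], [0.499, 0.057, 0.012]]
S plate 4718 [[439, 294], [360, 394], [308, 350], [351, 303]] [[0.431, 0.144, 0.012], [0.667, 0.237, 0.012], [0.708, 0.127, 0.012], [0.592, 0.08, 0.012]]
D red 121 [228.7 260.2] [223 254  13  15]
D red 38 [267.9 303.2] [265 300   7   7]
D or 430 [388.1 165.9] [365 155  38  35]
D or 2541 [177.1 236.6] [128 217 102  38]
D yel 646 [290.5 306.8] [264 290  46  35]
D yel 1144 [ 94.8 308.5] [ 55 296  80  27]
D yel 71 [256.6 303.3] [252 297  12  11]
D blue 6782 [457.9 132.7] [399  88 120  91]
D blue 41 [382.2 170.1] [375 166  17  10]
D blue 27 [405.1 179.2] [402 176   6   8]
D blue 651 [355.7 212.5] [332 197  42  41]
D blue 321 [342.  244.4] [322 232  41  25]
D blue 364 [361.8 342.1] [347 323  30  39]
D plate 3643 [[316, 288], [306, 337], [204, 321], [226, 269], [236, 264]] [[0.497, 0.058, 0.012], [0.46, 0.169, 0.012], [0.665, 0.238, 0.012], [0.706, 0.11, 0.012], [0.695, 0.088, 0.012]]
```

View pics/a_wrist.png

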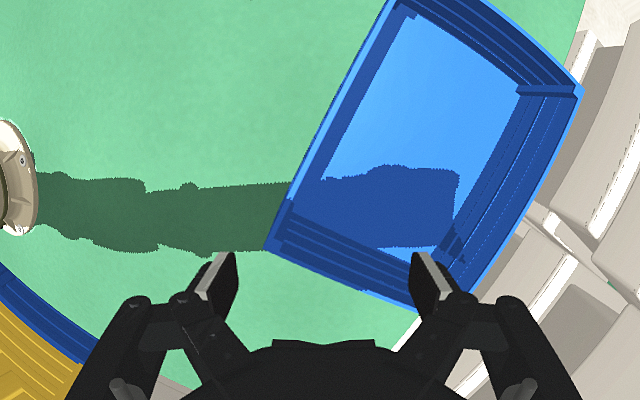

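The wrist view only shows the gripper above the blue basket, so it isn't useful yet.

Run:
```python
from h import *
S=load('pics/a_scene.npz');D=load('pics/a_side.npz')
for n,a,b in (('head',(358.5,307.5),(229.5,260.8)),('ball',(444.2,293.8),(267.9,303.2)),('orange',(302,143),(384,172)),('blue',(340,196.5),(352.5,217)),('rackS',(277,151),(405,179)),('rackN',(349.5,227.9),(342,244.4))):
    x,r=tri([(S,a),(D,b)]); print(n,x.round(4),r)
```

```text
head [0.6323 0.1603 0.1473] [0.2, 0.2]
ball [0.5075 0.2119 0.1654] [0.2, 0.2]
orange [ 0.4906 -0.3315  0.0655] [0.8, 0.8]
blue [ 0.4971 -0.1332  0.0644] [0.1, 0.1]
rackS [ 0.4749 -0.5494 -0.126 ] [3.4, 3.4]
rackN [ 0.4995 -0.0837  0.0112] [0.2, 0.2]
```

Both triangulations agree with the text's heights: head at (0.632, 0.160), ball at (0.508, 0.212, 0.165), orange centre at (0.491, -0.332, 0.066). Next I move above the hook.

Call:
move_tool(motion=[0.085,0.0365,-0.034,-0.002,0,0,0,0.085,0.0365,-0.034,-0.002,0,0,0,0.085,0.0365,-0.034,-0.002,0,0,0,0.085,0.0365,-0.034,-0.002,0,0,0,0.085,0.0365,-0.034,-0.002,0,0,0,0.085,0.0365,-0.034,-0.002,0,0,0,0.085,0.0365,-0.034,-0.002,0,0,0,0.085,0.0365,-0.034,-0.002,0,0,0])

```text
time_s: 1.15
position: [0.42, -0.1817, 0.2473]
tcp_rot: [[0.893, 0.451, -0.0], [0.451, -0.893, -0.0], [-0.0, 0.0, -1.0]]
force: [0.9, 0.2, 1.3]
grip_width: 0.0847
finger_force: 0.0
```

Call:
move_tool(motion=[0.085,0.0365,-0.034,-0.002,0,0,0,0.085,0.0365,-0.034,-0.002,0,0,0,0.085,0.0365,-0.034,-0.002,0,0,0,0.085,0.0365,-0.034,-0.002,0,0,0,0.085,0.0365,-0.034,-0.002,0,0,0,0.085,0.0365,-0.034,-0.002,0,0,0,0.085,0.0365,-0.034,-0.002,0,0,0,0.085,0.0365,-0.034,-0.002,0,0,0])

```text
time_s: 2.15
position: [0.5582, 0.1923, 0.2631]
tcp_rot: [[0.893, 0.45, -0.0], [0.45, -0.893, -0.0], [-0.0, 0.0, -1.0]]
force: [1.3, 0.1, 0.7]
grip_width: 0.0853
finger_force: 0.0
```

Call:
move_tool(motion=[0.085,0,0,0,0,0,0.17,0.085,0,0,0,0,0,0.17,0.085,0,0,0,0,0,0.17,0.085,0,0,0,0,0,0.17,0.085,0,0,0,0,0,0.18,0.085,0,0,0,0,0,0])

```text
time_s: 2.9
position: [0.5576, 0.191, 0.263]
tcp_rot: [[0.925, -0.381, -0.0], [-0.381, -0.925, -0.0], [-0.0, 0.0, -1.0]]
force: [-0.2, 0.3, 0.5]
grip_width: 0.0851
finger_force: 0.0
```

Run:
```python
from workcell import bot
import cv2,numpy as np
o=bot.get_obs(); print(o['time_s'],o['position'],np.round(o['tcp_rot'],3).tolist(),o['q'])
c=bot.camera('wrist'); cv2.imwrite('pics/b_wrist.png',c['image'][:,:,::-1]); np.savez('pics/b_wrist.npz',**c)
```

```text
2.9 [0.55762813 0.19101038 0.26304736] [[0.925, -0.381, -0.0], [-0.381, -0.925, -0.0], [-0.0, 0.0, -1.0]] [-0.03303448  0.33055785 -0.46284604  1.40117799  0.14669411  1.44444848
 -2.45455647]
```

View pics/b_wrist.png

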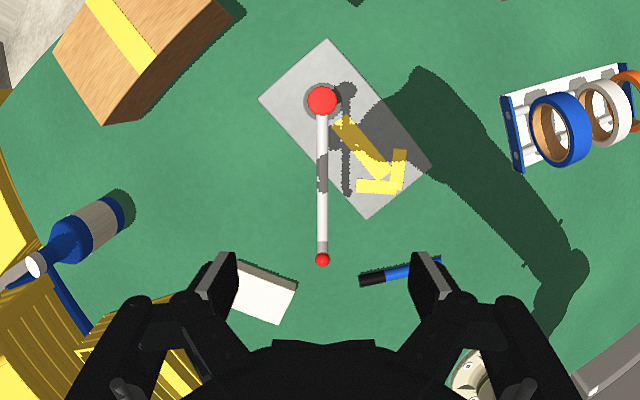

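The wrist view shows the arm lying midway between the fingers, with the head at (322,100) and the ball at (322,259). The plate corners are near (327,39), (431,165), (367,218) and (259,98). I'll refine the stand's heading from this picture.

Run:
```python
from h import *
W=load('pics/b_wrist.npz',True);S=load('pics/a_scene.npz');D=load('pics/a_side.npz')
for b in blobs(W,(0,150,80),(4,255,255)): print('red',b[0],b[1])
P=plane(W,[(327,39),(431,165),(367,218),(259,98)],.012)[:,:2]
print(P.round(4).tolist())
for i in range(4): 
    d=P[(i+1)%4]-P[i]; print(np.linalg.norm(d).round(4),np.degrees(np.arctan2(d[1],d[0])).round(2))
# lower-left long edge and arrow axis, by line fit on masks
hsv=cv2.cvtColor(W['image'],cv2.COLOR_RGB2HSV); m=cv2.inRange(hsv,(0,0,60),(180,50,215)); 
def edge(a,b):
    a,b=np.array(a,float),np.array(b,float); n=np.array([-(b-a)[1],(b-a)[0]])/np.linalg.norm(b-a); g=cv2.cvtColor(W['image'],cv2.COLOR_RGB2LAB)[:,:,1].astype(float); out=[]
    t=np.arange(-9,9.1,.5)
    for s in np.linspace(.1,.9,40):
        p=a+s*(b-a)+t[:,None]*n; v=cv2.remap(g.astype(np.float32),p[:,0].astype(np.float32)[None],p[:,1].astype(np.float32)[None],1)[0]
        k=np.argmax(abs(np.gradient(cv2.GaussianBlur(v[None],(5,1),0)[0]))); out.append(p[k])
    q=plane(W,out,.012)[:,:2].astype(np.float32); l=cv2.fitLine(q,cv2.DIST_HUBER,0,.001,.001).ravel(); return np.degrees(np.arctan2(l[1],l[0])).round(2),l[2:].round(4)
for a,b in (((327,39),(431,165)),((259,98),(367,218)),((259,98),(327,39)),((367,218),(431,165))): print(edge(a,b))
R=[b[1] for b in blobs(W,(0,150,80),(4,255,255))]
big,small=[b[1] for b in sorted(blobs(W,(0,150,80),(4,255,255)),key=lambda b:-b[0])[:2]]
h=plane(W,big,.156)[0];t,r=tri([(W,small),(S,(444.2,293.8)),(D,(267.9,303.2))]);print(h,t,r,np.degrees(np.arctan2(*(t-h)[1::-1])))
print(plane(W,small,.166))
```

```text
red 663 [321.7 100.4]
red 147 [322.1 259.3]
[[0.7044, 0.1255], [0.502, 0.0563], [0.4645, 0.1641], [0.6682, 0.2336]]
0.2139 -161.14
0.114 109.18
0.2152 18.85
0.114 -71.5
(np.float32(18.62), array([0.612, 0.092], dtype=float32))
(np.float32(18.78), array([0.5533, 0.1984], dtype=float32))
(np.float32(-71.11), array([0.6897, 0.1769], dtype=float32))
(np.float32(-70.98), array([0.4811, 0.1109], dtype=float32))
[0.63193762 0.16172531 0.156     ] [0.50745224 0.21236073 0.16623683] [0.5, 0.6, 0.3] 157.86557324093906
[[0.50702421 0.21280876 0.166     ]]
```

The arrow heading is 198.8° and the hook is at 157.8°, so I need to turn it 0.717 rad about (0.632, 0.161). The tool now descends to straddle the bar.

Call:
move_tool(motion=[0.06,0,0,0.035,0,0,0,0.06,0,0,0.035,0,0,0,0.06,0,0,0.032,0,0,0,0.06,0,0,0.03,0,0,0,0.02,0,0,0,0,0,0,0.02,0,0,0,0,0,0,0.02,0,0,0,0,0,0,0.02,0,0,0,0,0,0])

```text
time_s: 3.95
position: [0.5584, 0.1913, 0.1325]
tcp_rot: [[0.924, -0.382, 0.002], [-0.382, -0.924, 0.001], [0.001, -0.001, -1.0]]
force: [-0.6, 0.2, -0.8]
grip_width: 0.0201
finger_force: 0.0
```

Call:
move_tool(motion=[0.02,0.0006,0.0095,0,0,0,-0.1195,0.02,0.0006,0.0095,0,0,0,-0.1195,0.02,0.0006,0.0095,0,0,0,-0.1195,0.02,0.0006,0.0095,0,0,0,-0.1195,0.02,0.0006,0.0095,0,0,0,-0.1195,0.02,0.0006,0.0095,0,0,0,-0.1195,0.02,0,0,0,0,0,0])

```text
time_s: 4.82
position: [0.5566, 0.1345, 0.1318]
tcp_rot: [[0.948, 0.317, 0.001], [0.317, -0.948, 0.0], [0.001, 0.0, -1.0]]
force: [-0.1, 0.8, 0.6]
grip_width: 0.02
finger_force: 0.0
```

Call:
move_tool(motion=[0.005,0,-0.0007,0,0,0,-0.005,0.005,0,0,0,0,0,0,0.005,0,0,0,0,0,0,0.005,0,0,0,0,0,0])

```text
time_s: 5.32
position: [0.5559, 0.1361, 0.1318]
tcp_rot: [[0.946, 0.323, 0.001], [0.323, -0.946, 0.0], [0.001, 0.0, -1.0]]
force: [-1.9, -1.1, 5.9]
grip_width: 0.0082
finger_force: 58.7
```

Call:
move_tool(motion=[0.05,0,0,0,0,0,0,0.05,0,0,0,0,0,0,0.05,0,0,0,0,0,0,0.05,0,0,-0.035,0,0,0,0.06,0,0,-0.045,0,0,0,0.07,0,0,-0.05,0,0,0,0.07,0,0,0,0,0,0])

```text
time_s: 6.2
position: [0.5577, 0.1369, 0.2659]
tcp_rot: [[0.946, 0.324, 0.008], [0.324, -0.946, 0.002], [0.008, 0.001, -1.0]]
force: [0.4, 0.2, -1.3]
grip_width: 0.0701
finger_force: 0.0
```

Create hk.py:
```python
from h import *
from workcell import bot
import sys
n=sys.argv[1]; O=[]
for k in ('scene','side','wrist'):
    c=bot.camera(k);c['fish']=k=='wrist';np.savez(f'pics/{n}_{k}.npz',**c);cv2.imwrite(f'pics/{n}_{k}.png',c['image'][:,:,::-1])
    O.append((c,blobs(c,(0,150,80),(4,255,255),20)))
    for b in O[-1][1]: print(k,b[0],b[1])
o=bot.get_obs();print(o['time_s'],o['position'],np.round(o['tcp_rot'],3).tolist())
```

```bash
python3 hk.py c
```

```text
scene 35 [410.9 250.5]
scene 231 [358.5 307.5]
side 143 [229.1 261.1]
side 31 [296.9 264.3]
wrist 670 [323.1 100.7]
wrist 150 [322.4 260. ]
6.35 [0.555539   0.13563582 0.2604372 ] [[0.946, 0.324, -0.001], [0.324, -0.946, -0.0], [-0.001, -0.0, -1.0]]
```

Run:
```python
from h import *
W=load('pics/c_wrist.npz',True);S=load('pics/c_scene.npz');D=load('pics/c_side.npz')
h=plane(W,(323.1,100.7),.156)[0];t=plane(W,(322.4,260),.166)[0];print(h,t,np.degrees(np.arctan2(*(t-h)[1::-1])))
x,r=tri([(S,(410.9,250.5)),(D,(296.9,264.3)),(W,(322.4,260))]);print(x,r,np.degrees(np.arctan2(x[1]-.161,x[0]-.632)))
x,r=tri([(S,(410.9,250.5)),(D,(296.9,264.3))]);print(x,r,np.degrees(np.arctan2(x[1]-.161,x[0]-.632)))
```

```text
[0.63156419 0.16152063 0.156     ] [0.5042178  0.11841489 0.166     ] -161.2994495132548
[0.50451967 0.11816378 0.16660503] [0.4, 0.1, 0.4] -161.42651037037237
[0.50450694 0.11779848 0.16631089] [0.2, 0.2] -161.2808503563815
```

The hook is now at 198.7° against the arrow's 198.8°. Now I move to the rack.

Call:
move_tool(motion=[0.085,-0.0236,0.0535,0,0,0,0,0.085,-0.0236,0.0535,0,0,0,0,0.085,-0.0236,0.0535,0,0,0,0,0.085,-0.0236,0.0535,0,0,0,0,0.085,-0.0236,0.0535,0,0,0,0,0.085,-0.0236,0.0535,0,0,0,0,0.085,-0.0236,0.0535,0,0,0,0,0.085,-0.0236,0.0535,0,0,0,0])

```text
time_s: 7.35
position: [0.5148, -0.3318, 0.2595]
tcp_rot: [[0.946, 0.324, -0.002], [0.324, -0.946, 0.001], [-0.002, -0.002, -1.0]]
force: [1.3, 0.3, 0.4]
grip_width: 0.0849
finger_force: 0.0
```

Call:
move_tool(motion=[0.085,0,0,0,0,0,0.18,0.085,0,0,0,0,0,0.18,0.085,0,0,0,0,0,0])

```text
time_s: 7.72
position: [0.5153, -0.33, 0.2595]
tcp_rot: [[1.0, -0.029, -0.003], [-0.029, -1.0, 0.002], [-0.003, -0.001, -1.0]]
force: [-0.1, 0.1, 0.3]
grip_width: 0.0847
finger_force: 0.0
```

```bash
python3 hk.py d
```

```text
scene 36 [410.8 250.5]
scene 227 [358.6 307.7]
side 142 [229.1 261.1]
side 29 [296.9 264.5]
7.875 [ 0.51566192 -0.32989869  0.26050855] [[1.0, -0.026, -0.001], [-0.026, -1.0, 0.001], [-0.001, -0.001, -1.0]]
```

View pics/d_wrist.png

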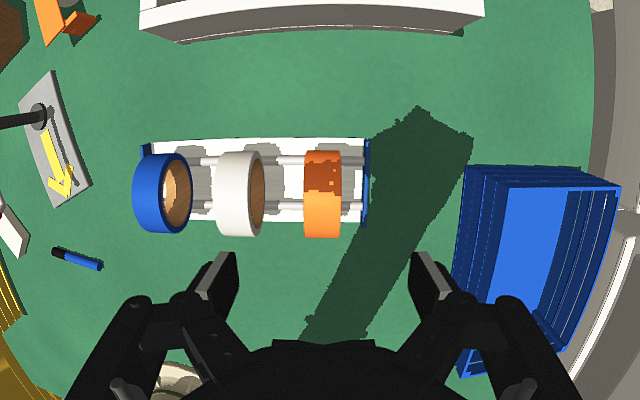

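The wrist view shows the orange roll at columns 303–342 and rows 150–238. White is at (240,195) and blue at (162,193), and the roll's axis runs roughly along the image rows.

Run:
```python
from h import *
W=load('pics/d_wrist.npz',True);S=load('pics/a_scene.npz');D=load('pics/a_side.npz')
b=max(blobs(W,(4,130,50),(16,255,255),500,(280,130,365,260)),key=lambda b:b[0]);print(b[:3])
x0,y0,w,h=b[2];cw=(x0+w/2-.5,y0+h/2-.5)
for o in ([(W,cw),(S,(302,143)),(D,(384,172))],[(W,cw),(S,(302,143))],[(W,cw),(D,(384,172))]): print(tri(o))
m=b[3];L=[];R=[]
for y in range(y0+8,y0+h-8):
    xs=np.where(m[y])[0];L.append((xs[0]-.5,y));R.append((xs[-1]+.5,y))
for e in (L,R):
    q=plane(W,e,.1)[:,:2].astype(np.float32);l=cv2.fitLine(q,cv2.DIST_HUBER,0,.001,.001).ravel();print(np.degrees(np.arctan2(l[1],l[0])),l[2:])
# highest points: rim top at image row nearest camera axis plane
print(plane(W,[(x0-.5,cw[1]),(x0+w-.5,cw[1])],.116))
# rack blue end, far edge
for c,k,roi in ((W,'e',(355,130,378,235)),(W,'n',(135,138,155,160))):
    for bb in blobs(c,(100,120,30),(125,255,255),15,roi): print(k,bb[0],bb[1],bb[2],plane(c,bb[1],.03))
```

```text
(np.int32(2474), array([322.4, 191.2]), array([303, 150,  39,  88], dtype=int32))
(array([ 0.49125048, -0.3287465 ,  0.0674173 ]), [1.2, 1.3, 1.4])
(array([ 0.49265215, -0.32796095,  0.0697846 ]), [0.2, 0.2])
(array([ 0.49093413, -0.3283977 ,  0.06637703]), [1.0, 1.0])
-2.8438654 [ 0.5041241  -0.30934256]
-0.569477 [ 0.5000126  -0.34744978]
[[ 0.50721904 -0.30963486  0.116     ]
 [ 0.50630994 -0.3475011   0.116     ]]
e 506 [365.2 182.6] [361 139   9  89] [[ 0.49393334 -0.38203193  0.03      ]]
n 191 [146.3 152.2] [140 143  15  17] [[ 0.54628496 -0.08912405  0.03      ]]
```

Call:
move_tool(motion=[0.085,0,-0.0012,0.036,0,0,0,0.085,0,0,0.036,0,0,0,0.085,0,0,0.036,0,0,0,0.085,0,0,0.036,0,0,0,0.085,0,0,0.036,0,0,0,0.085,0,0,0,0,0,0])

```text
time_s: 8.62
position: [0.5138, -0.3277, 0.0782]
tcp_rot: [[1.0, -0.028, -0.005], [-0.028, -1.0, 0.004], [-0.005, -0.003, -1.0]]
force: [-0.2, -0.2, 0.3]
grip_width: 0.0848
finger_force: 0.0
```

Call:
move_tool(motion=[0.03,0,0,0,0,0,0,0.03,0,0,0,0,0,0,0.03,0,0,0,0,0,0,0.03,0,0,0,0,0,0,0.03,0,0,0,0,0,0,0.03,0,0,0,0,0,0])

```text
time_s: 9.38
position: [0.5169, -0.3296, 0.0831]
tcp_rot: [[1.0, -0.03, 0.003], [-0.03, -1.0, -0.002], [0.003, 0.002, -1.0]]
force: [-1.2, 0.0, 5.8]
grip_width: 0.0369
finger_force: 59.9
```

Call:
move_tool(motion=[0.03,0,0,-0.015,0,0,0,0.03,0,0,-0.025,0,0,0,0.03,0,0,-0.03,0,0,0,0.03,0,0,-0.03,0,0,0,0.03,0,0,0,0,0,0])

```text
time_s: 10.0
position: [0.5173, -0.3297, 0.1849]
tcp_rot: [[1.0, -0.03, 0.005], [-0.03, -1.0, -0.003], [0.005, 0.003, -1.0]]
force: [-0.0, -1.2, -1.7]
grip_width: 0.0366
finger_force: 60.5
```

```bash
python3 hk.py e
```

Run:
```python
from h import *
for n in('scene','side'):
    c=load(f'pics/e_{n}.npz'); roi=(250,80,370,190) if n=='scene' else (340,90,450,200)
    for b in blobs(c,(4,130,50),(16,255,255),80,roi): print(n,b[:3])
S=cv2.imread('pics/e_scene.png')[60:260,230:430];D=cv2.imread('pics/e_side.png')[60:260,300:500];W=cv2.imread('pics/e_wrist.png')[100:300,220:420]
cv2.imwrite('pics/e_mix.png',cv2.resize(np.hstack([S,D,W]),(795,265)))
```

```text
scene 36 [410.9 250.6]
scene 227 [358.6 307.7]
side 140 [229.1 261.1]
side 29 [296.9 264.5]
10.15 [ 0.51528736 -0.32875206  0.18033901] [[1.0, -0.03, -0.001], [-0.03, -1.0, 0.001], [-0.001, -0.001, -1.0]]
scene (np.int32(630), array([298.3, 108.9]), array([278,  87,  46,  46], dtype=int32))
side (np.int32(516), array([393.5, 139.7]), array([369, 123,  40,  40], dtype=int32))
```

View pics/e_mix.png

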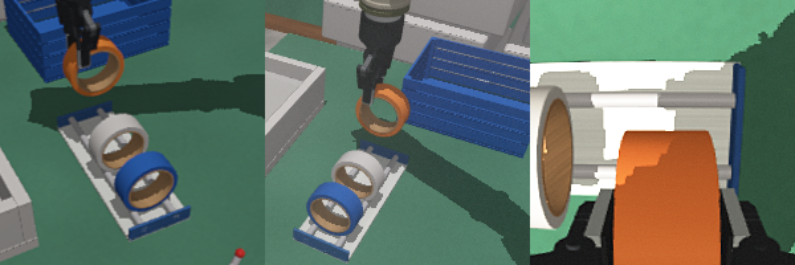

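The roll is held level and has cleared the rack, and the other two rolls are undisturbed. I'll raise it, turn it and carry it to just beyond the hook's tip.

Run:
```python
from h import *
print(tri([(load('pics/e_scene.npz'),(300.5,109.5)),(load('pics/e_side.npz'),(388.5,142.5))]))
```

```text
(array([ 0.4908156 , -0.331657  ,  0.16441322]), [0.3, 0.3])
```

Call:
move_tool(motion=[0.03,0,0,-0.035,0,0,0,0.03,0,0,-0.035,0,0,0,0.03,0,0,0,0,0,-0.16,0.03,0,0,0,0,0,-0.16,0.03,0,0,0,0,0,-0.16,0.03,0,0,0,0,0,-0.16,0.03,0,0,0,0,0,-0.16,0.03,0,0,0,0,0,-0.16])

```text
time_s: 11.15
position: [0.5152, -0.3287, 0.2495]
tcp_rot: [[0.594, 0.805, -0.003], [0.805, -0.594, 0.002], [-0.0, -0.003, -1.0]]
force: [0.0, -0.1, -2.2]
grip_width: 0.0369
finger_force: 60.6
```

Call:
move_tool(motion=[0.03,0,0,0,0,0,-0.16,0.03,0,0,0,0,0,-0.16,0.03,0,0,0,0,0,-0.16,0.03,0,0,0,0,0,-0.16,0.03,0,0,0,0,0,-0.16,0.03,0,0,0,0,0,-0.165,0.03,0,0,0,0,0,0])

```text
time_s: 12.02
position: [0.5153, -0.3288, 0.2498]
tcp_rot: [[-0.317, 0.948, -0.002], [0.948, 0.317, 0.002], [0.002, -0.001, -1.0]]
force: [-0.2, -0.2, -1.6]
grip_width: 0.0367
finger_force: 60.6
```

Call:
move_tool(motion=[0.03,0.0502,0.0086,0,0,0,0,0.03,0.0502,0.0086,0,0,0,0,0.03,0.0502,0.0086,0,0,0,0,0.03,0.0502,0.0086,0,0,0,0,0.03,0.0502,0.0086,0,0,0,0,0.03,0.0502,0.0086,0,0,0,0,0.03,0.0502,0.0086,0,0,0,0,0.03,0.0502,0.0086,0,0,0,0])

```text
time_s: 13.02
position: [0.4524, 0.075, 0.251]
tcp_rot: [[-0.314, 0.949, -0.0], [0.949, 0.314, -0.0], [-0.0, -0.0, -1.0]]
force: [0.8, 0.1, -1.5]
grip_width: 0.0368
finger_force: 60.7
```

Call:
move_tool(motion=[0.03,0.0502,0.0086,0,0,0,0,0.03,0,0,0,0,0,0,0.03,0,0,0,0,0,0])

```text
time_s: 13.4
position: [0.4453, 0.1234, 0.2509]
tcp_rot: [[-0.316, 0.949, -0.001], [0.949, 0.316, -0.0], [-0.0, -0.001, -1.0]]
force: [-0.1, 1.1, -0.8]
grip_width: 0.037
finger_force: 60.7
```

```bash
python3 hk.py f
```

Run:
```python
from h import *
S=cv2.imread('pics/f_scene.png')[100:380,280:560];D=cv2.imread('pics/f_side.png')[120:400,180:460];W=cv2.imread('pics/f_wrist.png')[60:340,180:460]
cv2.imwrite('pics/f_mix.png',cv2.resize(np.hstack([S,D,W]),(798,266)))
```

```text
scene 44 [410.9 250.4]
scene 226 [358.5 307.7]
side 140 [229.1 261.1]
side 29 [296.9 264.5]
wrist 499 [516.3 217.8]
wrist 180 [390.1 230. ]
13.55 [0.44567672 0.12241456 0.25102161] [[-0.315, 0.949, -0.001], [0.949, 0.315, -0.0], [0.0, -0.001, -1.0]]
```

View pics/f_mix.png

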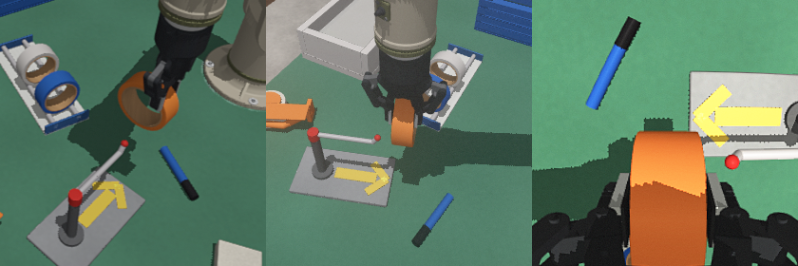

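The roll faces the hook, about 190 mm out from the post and 1 mm off the arm's line. I'll lower it and thread it on, watching the force.

Call:
move_tool(motion=[0.03,0.001,0,0.025,0,0,-0.006,0.03,0,0,0.025,0,0,0,0.03,0,0,0.0235,0,0,0,0.03,0,0,0,0,0,0,0.03,0,0,0,0,0,0])

```text
time_s: 14.18
position: [0.4457, 0.1245, 0.1787]
tcp_rot: [[-0.323, 0.946, 0.001], [0.946, 0.323, 0.0], [0.0, 0.001, -1.0]]
force: [1.1, 0.6, -0.3]
grip_width: 0.0369
finger_force: 60.6
```

```bash
python3 hk.py g
```

Run:
```python
from h import *
O=[]
for n in('scene','side'):
    c=load(f'pics/g_{n}.npz'); roi=(360,140,500,260) if n=='scene' else (280,200,370,320)
    for b in blobs(c,(4,130,50),(16,255,255),200,roi): print(n,b[:3]); x,y,w,h=b[2]; O.append((c,(x+w/2-.5,y+h/2-.5)))
print(tri(O))
S=cv2.imread('pics/g_scene.png')[130:330,330:530];D=cv2.imread('pics/g_side.png')[180:380,200:400]
cv2.imwrite('pics/g_mix.png',cv2.resize(np.hstack([S,D]),(800,400)))
```

```text
scene 36 [410.9 250.6]
scene 226 [358.5 307.7]
side 138 [229. 261.]
side 25 [297.1 264.6]
wrist 728 [557.7 253.3]
wrist 258 [411.7 279.4]
14.325 [0.4458004  0.12485949 0.17885036] [[-0.324, 0.946, 0.002], [0.946, 0.324, 0.0], [-0.0, 0.002, -1.0]]
scene (np.int32(419), array([413.4, 219.6]), array([399, 206,  35,  45], dtype=int32))
scene (np.int32(430), array([448.9, 241.5]), array([436, 222,  23,  38], dtype=int32))
side (np.int32(867), array([322.6, 276.1]), array([312, 254,  22,  44], dtype=int32))
(array([0.45365714, 0.11037723, 0.16799546]), [31.4, 25.0, 7.7])
```

View pics/g_mix.png

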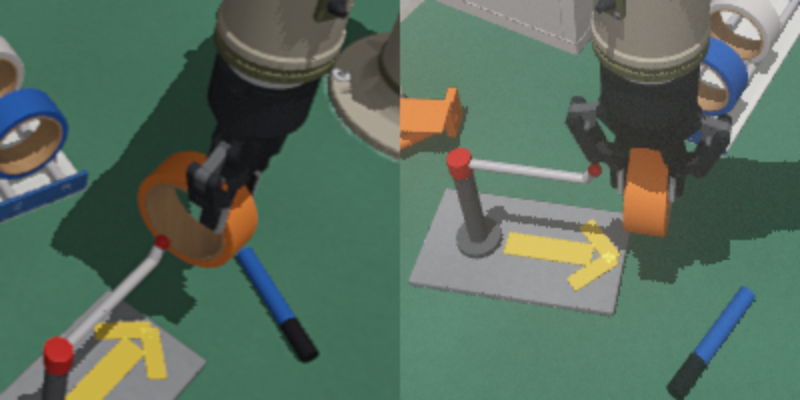

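The core opening lines up with the ball, which shows at its lower-left edge in perspective. The kinematic lateral offset is 1 mm.

Run:
```python
from h import *
print(tri([(load('pics/g_scene.npz'),(428.5,232.5)),(load('pics/g_side.npz'),(322.5,275.5))]))
```

```text
(array([0.45339508, 0.10512006, 0.16033407]), [7.7, 7.7])
```

Call:
move_tool(motion=[0.03,-0.001,0.018,0,0,0,0,0.03,0,0.018,0,0,0,0,0.03,0,0.018,0,0,0,0,0.03,0,0,0,0,0,0])

```text
time_s: 14.82
position: [0.4974, 0.1418, 0.1782]
tcp_rot: [[-0.324, 0.946, 0.001], [0.946, 0.324, 0.001], [0.001, 0.001, -1.0]]
force: [-0.2, 0.1, -2.3]
grip_width: 0.037
finger_force: 60.8
```

Call:
move_tool(motion=[0.03,0,0.018,0,0,0,0,0.03,0,0.018,0,0,0,0,0.03,0,0.018,0,0,0,0,0.03,0,0.009,0,0,0,0,0.03,0,0,0,0,0,0])

```text
time_s: 15.45
position: [0.5559, 0.1619, 0.1779]
tcp_rot: [[-0.324, 0.946, -0.0], [0.946, 0.324, 0.0], [0.0, -0.0, -1.0]]
force: [-0.2, 0.6, -1.1]
grip_width: 0.0367
finger_force: 60.8
```

```bash
python3 hk.py i
```

Run:
```python
import cv2,numpy as np
S=cv2.imread('pics/i_scene.png')[180:380,290:490];D=cv2.imread('pics/i_side.png')[180:380,170:370]
cv2.imwrite('pics/i_mix.png',cv2.resize(np.hstack([S,D]),(800,400)))
```

```text
scene 238 [358.6 307.4]
side 148 [229.3 261.2]
side 29 [296.9 264.5]
wrist 1207 [430.7 264.9]
wrist 302 [220.7 279.4]
15.6 [0.55554536 0.16164527 0.17797308] [[-0.324, 0.946, -0.0], [0.946, 0.324, -0.0], [-0.0, -0.0, -1.0]]
```

View pics/i_mix.png

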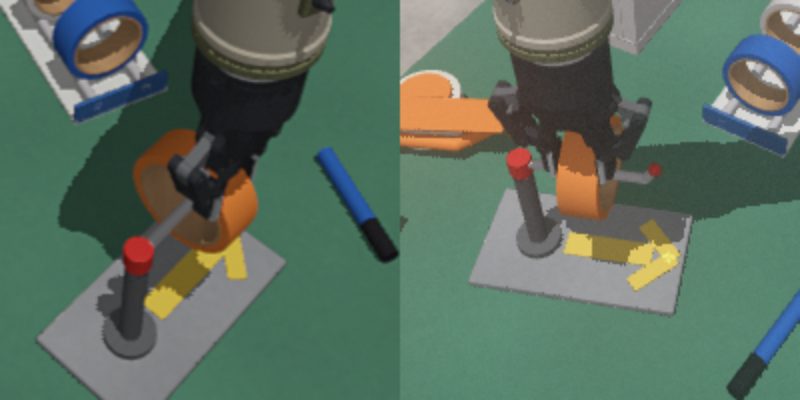

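The roll is threaded on the arm and the hook hasn't moved (ball still at side pixel 296.9,264.5). I'll lower it gently.

Call:
move_tool(motion=[0.03,0,0,0.014,0,0,0,0.03,0,0,0.014,0,0,0,0.03,0,0,0.012,0,0,0,0.03,0,0,0,0,0,0])

```text
time_s: 16.1
position: [0.5557, 0.1617, 0.1367]
tcp_rot: [[-0.324, 0.946, -0.001], [0.946, 0.324, -0.0], [0.0, -0.001, -1.0]]
force: [-0.0, -0.0, -0.7]
grip_width: 0.0368
finger_force: 60.9
```

Call:
move_tool(motion=[0.03,0,0,0.002,0,0,0,0.03,0,0,0.002,0,0,0,0.03,0,0,0,0,0,0])

```text
time_s: 16.48
position: [0.5562, 0.1619, 0.1354]
tcp_rot: [[-0.324, 0.946, 0.001], [0.946, 0.324, -0.001], [-0.001, 0.001, -1.0]]
force: [-6.2, -2.4, 12.5]
grip_width: 0.0371
finger_force: 62.6
```

Call:
move_tool(motion=[0.03,0,0,-0.001,0,0,0,0.045,0,0,0,0,0,0,0.06,0,0,0,0,0,0,0.06,0,0,0,0,0,0,0.06,0,0,0,0,0,0])

```text
time_s: 17.1
position: [0.5561, 0.1618, 0.1347]
tcp_rot: [[-0.324, 0.946, -0.0], [0.946, 0.324, 0.0], [0.0, -0.0, -1.0]]
force: [-1.3, 0.8, 0.1]
grip_width: 0.06
finger_force: 0.0
```

Call:
move_tool(motion=[0.06,0,0,-0.02,0,0,0,0.06,0,0,-0.03,0,0,0,0.06,0,0,-0.05,0,0,0,0.06,0,0,-0.05,0,0,0,0.06,0,0,0,0,0,0,0.06,0,0,0,0,0,0])

```text
time_s: 17.85
position: [0.5561, 0.1619, 0.2856]
tcp_rot: [[-0.324, 0.946, 0.001], [0.946, 0.324, 0.0], [-0.0, 0.001, -1.0]]
force: [1.0, -0.1, -0.6]
grip_width: 0.0597
finger_force: 0.0
```

```bash
python3 hk.py j
```

Run:
```python
from h import *
W=load('pics/j_wrist.npz',True)
r=sorted(blobs(W,(0,150,80),(4,255,255)),key=lambda b:-b[0])[:2]
h=plane(W,r[0][1],.156)[0];t=plane(W,r[1][1],.166)[0];print(h,t,np.degrees(np.arctan2(*(t-h)[1::-1])))
x,e=tri([(W,r[1][1]),(load('pics/j_side.npz'),(296.9,264.5))]);print(x,e,np.degrees(np.arctan2(x[1]-.161,x[0]-.632)))
S=cv2.imread('pics/j_scene.png')[180:380,290:490];D=cv2.imread('pics/j_side.png')[180:380,170:370];V=cv2.imread('pics/j_wrist.png')[100:300,200:400]
cv2.imwrite('pics/j_mix.png',cv2.resize(np.hstack([S,D]),(800,400)))
```

```text
scene 35 [410.9 250.5]
scene 239 [358.5 307.4]
side 145 [229.2 261.2]
side 32 [296.8 264.4]
wrist 542 [396.8 211.2]
wrist 141 [254.9 217.4]
18.0 [0.55566596 0.16145622 0.28387169] [[-0.324, 0.946, -0.002], [0.946, 0.324, -0.0], [0.0, -0.002, -1.0]]
[0.62962331 0.16380887 0.156     ] [0.50484238 0.11832532 0.166     ] -159.97283721248428
[0.50471842 0.11784443 0.16519593] [0.1, 0.1] -161.27046702351606
```

View pics/j_mix.png

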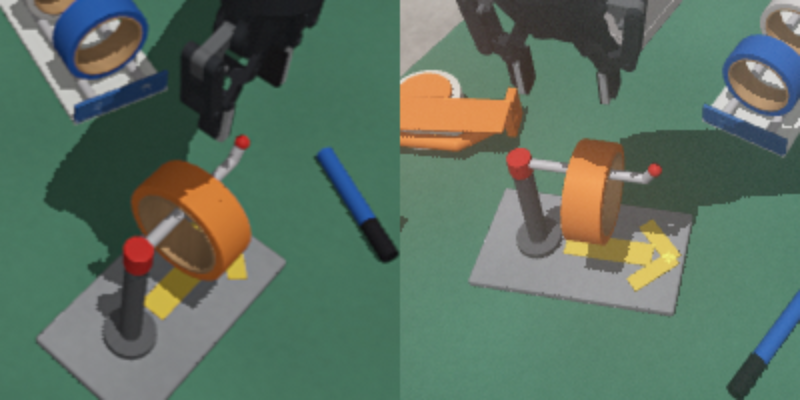

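The roll hangs on the arm, the ball pixels match those from after the hook was turned, and the gripper is clear. I'll wait a moment for any swing to settle, then hand in.

Call:
move_tool(motion=[0.06,0,0,0,0,0,0,0.06,0,0,0,0,0,0,0.06,0,0,0,0,0,0,0.06,0,0,0,0,0,0,0.06,0,0,0,0,0,0,0.06,0,0,0,0,0,0,0.06,0,0,0,0,0,0,0.06,0,0,0,0,0,0])

```text
time_s: 19.0
position: [0.5561, 0.1618, 0.2849]
tcp_rot: [[-0.324, 0.946, 0.0], [0.946, 0.324, 0.0], [0.0, 0.0, -1.0]]
force: [-0.2, -0.1, -0.3]
grip_width: 0.0602
finger_force: 0.0
```

```bash
python3 -c "
from workcell import bot
print(bot.job_done())"
```

```text
the job is handed in; nothing more can be done
None
```

The hook was turned to within about 0.1° of the arrow, the orange roll hangs on its arm, the white and blue rolls were left in the rack, and the job was handed in at 19 s (no verdict was returned).

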